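# Swap a calibration block for a chamber cassette in the stage corner

## Task

The calibration block is still in the fenced corner of the dark stage plate: take it out and lay it flat in the steel instrument tray, beside the lens cap. Then put the chamber cassette on the stage plate and push it square and flush into the fence corner, one long side against the long fence and its chamber end (not the bare tab end) against the short fence, and only once it is home press its raised lid fully down. Leave everything else standing where it is, and do not tip the cassette.

Things in the scene. Friction and masses are not known exactly. Their poses are not given: they have to be found in the camera images.
- stage: fixed dark steel plate 150 (x) x 190 (y) x 20 mm high; origin: centre of its underside, z up. On top two aluminium fences, 6 mm high, 12 mm wide: the long one along y from -20 to +87 mm, inner face at x = +55 mm; the short one along x from 0 to +67 mm, inner face at y = +75 mm. A thumbscrew, 16 mm across, 18 mm high, stands on the plate at (-45, -62) mm
- corner (a point): inner corner of the two fences at the height of the plate's top, at (55, 75, 20) mm in the stage's frame, same axes as the stage: the long fence lies along its -y, the short fence along its -x, the free plate is towards -x, -y
- cassette: loose chamber cassette, 0.1 kg: aluminium base 36 (x) x 80 (y) x 5 mm; a white chamber block on it, 36 x 62 mm, spans y = -22 to +40 and rises to 20 mm above the underside; y = -40 to -22 is the bare tab end with a paper label. Origin: centre of the base's underside, z up. At home its axes are parallel to the stage's and its origin lies (-18, -40, 0) mm from the corner
- tab_end (a point): middle of the cassette's tab end edge, at (0, -40, 0) mm in the cassette's frame
- lid (a joint): grey lid of the cassette, 32 x 58 x 5 mm, over the chamber block: 0 = standing 5 mm proud of the chambers (as at the start, within 1 mm), 0.005 = fully down; it slides straight down against about 4 N of friction and stays where it is left
- lid_top (a point): centre of the lid's upper face, at (0, 9) mm in the cassette's frame; 30 mm above the cassette's underside when raised, 25 mm when fully down
- block: calibration block, loose, aluminium 34 (x) x 56 (y) x 18 mm, 0.11 kg, with a small glass disc in its top; starts lying askew on the stage plate in the fenced corner; origin at the centre of its underside, z up
- tray: fixed open steel instrument tray on the bench, 110 (x) x 180 (y) x 18 mm outside, walls and floor 4 mm thick (inner floor about 4 mm above the bench); origin at the centre of its underside, z up
- lens_cap: bystander: black lens cap lying in the tray towards its +y end, 36 mm across, 15 mm high; origin at the centre of its underside
- dropper: bystander: small dropper bottle, 28 mm across, 58 mm high, standing close by the cassette, off its +y end or its -x side (the jar takes the other place); origin at the centre of its underside
- jar: bystander: small jar, 36 mm across, 40 mm high, standing close by the cassette, off its +y end or its -x side (the dropper bottle takes the other place); origin at the centre of its underside
Mind the look-alikes: they are no part of the job. Several things have the shape of the block; the one meant has the colours described above.

How it is judged:
On the way, in this order (a step that is already met when the one before it is completed fails the run):
1. the calibration block lies flat in the tray (x of block in the frame of tray between -0.045 and 0.045 m and y of block in the frame of tray between -0.08 and 0.08 m and z of block in the frame of tray between 0.001 and 0.008 m and angle between block's own z axis and vertical below 0.1 rad and linear speed of block below 0.02 m/s and contact force between the fingers and block below 0.2 N), for 0.2 s.
2. the cassette lies flat on the stage plate, square and flush in the fence corner, chamber end to the short fence, its lid still up (x of cassette in the frame of corner between -0.02 and -0.016 m and y of cassette in the frame of corner between -0.042 and -0.038 m and z of cassette in the frame of corner between -0.002 and 0.002 m and angle between the x axis of cassette and the x axis of stage, either way round below 0.03 rad and y of tab_end in the frame of corner below -0.07 m and value of joint lid below 0.003 m), for 0.2 s.
3. the lid is pressed fully down (value of joint lid above 0.0042 m), for 0.1 s.
At the end, for the whole second after the job is handed in: Block flat on the tray's floor (0.1 rad). Cassette flat on the stage plate, both sides within 2 mm of the fences, square within 0.03 rad, chamber end to the short fence, lid down within 0.8 mm. All at rest (x of block in the frame of tray between -0.045 and 0.045 m and y of block in the frame of tray between -0.08 and 0.08 m and z of block in the frame of tray between 0.001 and 0.008 m and angle between block's own z axis and vertical below 0.1 rad and x of cassette in the frame of corner between -0.02 and -0.016 m and y of cassette in the frame of corner between -0.042 and -0.038 m and z of cassette in the frame of corner between -0.002 and 0.002 m and angle between the x axis of cassette and the x axis of stage, either way round below 0.03 rad and y of tab_end in the frame of corner below -0.07 m and value of joint lid above 0.0042 m and linear speed of each of cassette, block below 0.01 m/s); the robot touches nothing.
It fails at once if a bystander was moved by more than 30 mm or tipped over (distance of any of lens_cap, dropper, jar from where it was at the start of the episode above 0.03 m or angle between any of lens_cap, dropper, jar's own z axis and vertical above 0.5 rad).
It fails at once if the cassette was tipped by more than 0.6 rad (angle between cassette's own z axis and vertical above 0.6 rad).
It also fails if it takes over 62 s, if anything falls off the work surface, if the arm or the gripper's body presses on something with over 40 N, if the wrist force passes 120 N, or if a joint passes its speed limit or range.

## Robot

A 7-joint arm with a two-finger parallel gripper is mounted at the origin on the work surface. World frame = base frame: x ahead of the robot, y to its left, z up, the work surface at z = 0. Lengths are in m, angles in rad, forces in N, time in s.
With the tool pointing down it reaches from about 0.4 to 0.875 m from the base axis. Payload 4.4 kg.
Tool frame: the origin (TCP) lies midway between the tips of the shut fingers; the grasp point (between the pads) lies 19 mm behind it; z points along the fingers, y is the line along which they close (so a half turn about z gives the same grasp; the last joint's range is limited). The gripper opens to 85 mm and grips with 20 to 120 N. Pads are 22 mm wide; open, the fingers measure 114 mm over their backs; the gripper's body (76 mm by 85 mm) begins 54 mm behind the grasp point. The pads swing forward as they close: fully open they stand 13 mm farther back than shut.
Start: joints at [1.117, 0.628, 0.038, 1.517, -0.027, 0.996, -0.02], TCP at [0.246, -0.602, 0.231] pointing down, gripper open.
Joint ranges: [-3.06, 3.06], [-0.37, 2.12], [-1.25, 1.32], [0.18, 2.47], [-1.1, 4.24], [0.23, 1.98], [-2.94, 2.94]. Speed limits (rad/s): [2.57, 2.57, 3.14, 3.14, 3.14, 3.14, 3.14].

## Interface

Orientations are given as a unit quaternion [w, x, y, z].
In Python, from bench import bot gives the robot as it stands.
- The arm moves only by the tool apply_moves, never from a script. Its argument "deltas" is a list of rows, each a list of 6 numbers: the shift along the tool's x, y, z scaled (see below), then the turn, a rotation vector about the tool's x, y, z scaled (see below). A call has 1 to 10 rows; each row shifts and turns the commanded pose from where the row before left it, along the tool's axes as they then stand; what a row does not reach is not made up. The controller multiplies each number of a shift by 4 cm and each number of a turn by 0.5 rad. A row lasts 1/12 s, in which the tool goes at most 41.7 mm and 7.16 degrees, less where a joint would pass 70% of its speed; a pose out of reach is approached as far as the arm can. A call with a number of a shift or a turn outside -1 to 1 is refused whole. A call with a gripper value outside its range is refused whole. "hand" is the closure, from -1 (fully open) to 1 (shut), set as the call begins (left out, the last holds). The fingers move at their own pace and stop on an object; the grip force is fixed at half the most. Time passes only in rows, so rows that do not move let the fingers close. It gives the time, the measured TCP pose, the force, the opening and the grip force at its end, in the units of the state.
- bot.get_obs(): the state, without advancing time (a new reading comes with each control period).
- bot.camera(name): name is "scene" or "top" or "wrist"; returns a dict with "color" (384x512x3 uint8, red, green, blue), "fovy" (degrees; the focal length in pixels is half the picture's height over the tangent of half this angle, whatever the lens; pixels are square), "cx", "cy" (the principal point, pixels), "k1" (the pictures are not rectified: a ray, as slopes to the right and down, at radius r is drawn at 1 + k1 r^2 times it, then the intrinsics apply), "rvec" (rotation vector, rad) and "tvec" (3), from world to camera coordinates, as OpenCV has them. Camera axes: x right, y down, z forward; pixel columns grow to the right and rows downward; lengths in m; the calibration is good to about 2 mm. A picture is of the moment at which its call begins. There is no depth.
- bot.finish_job(): hands the job in; it is judged then, once.
The state is a dict: "t": time; "q": joint angles; "joint_velocities": joint speeds; "joint_efforts": joint torques, N m; "eef_pos": TCP position; "tcp_rot": TCP orientation; "ft_force": force on the tool from outside, world axes, zero at the start; "torque": the same for the moment, N m; "gripper_width": finger opening in m; "grasp_force": force on a finger pad.
Only numpy, scipy, OpenCV 4.12 (cv2) and the standard library are available. Lean on these libraries where they do the work, as an engineer would, in place of code of your own. Each camera call takes 0.05 s, during which the arm holds its last target. There are 200 camera calls.

## Working session

There is one attempt and no reset: what is moved stays moved. The work goes in short steps, Python scripts to look and compute and a tool call to move; the robot and the scene stay as the last step left them, time stands still between calls to the robot, and variables do not carry over. Pictures are saved under pics/ and viewed, at most 10 in all, crops included, and the job is handed in when it is done.

Besides the shell and the picture viewer there is one more tool, called after ">>>" as a command line: name --pt "numbers of a row" for each row, then --argument value for the rest. apply_moves: Moves the arm, as the interface text tells. Its arguments: {"type":"object","properties":{"deltas":{"type":"array","items":{"type":"array","items":{"type":"number","minimum":-1,"maximum":1}}},"hand":{"type":"number"}},"required":["deltas"]}

```bash
ls; mkdir -p pics; cat > h.py <<'E'
import numpy as np, cv2
from bench import bot
def cam(n):
    c=bot.camera(n); return c
def K(c):
    f=192/np.tan(np.radians(c["fovy"])/2)
    return np.array([[f,0,c["cx"]],[0,f,c["cy"]],[0,0,1.]]), np.array([c["k1"],0,0,0.])
def ray(c,uv,z):
    "pixels -> world points on plane z"
    k,d=K(c); uv=np.asarray(uv,float).reshape(-1,1,2)
    p=cv2.undistortPoints(uv,k,d).reshape(-1,2)
    R=cv2.Rodrigues(np.array(c["rvec"],float))[0]; t=np.array(c["tvec"],float).ravel()
    o=-R.T@t; D=np.c_[p,np.ones(len(p))]@R
    return o+D*((z-o[2])/D[:,2])[:,None]
def proj(c,P):
    k,d=K(c); return cv2.projectPoints(np.asarray(P,float).reshape(-1,1,3),np.array(c["rvec"],float),np.array(c["tvec"],float),k,d)[0].reshape(-1,2)
def save(c,n): cv2.imwrite(f"pics/{n}.png",c["color"][:,:,::-1])
E
python3 - <<'E'
from h import *
import pickle
cs={}
for n in("top","scene"):
    c=cam(n);save(c,n+"0");cs[n]=c;print(n,c["fovy"],c["k1"],c["rvec"],c["tvec"])
pickle.dump(cs,open("cs0.pkl","wb"))
print(bot.get_obs())
E
```

```text
pics
top 45.251143206837455 -0.07856644166117875 [ 2.15883756 -2.17027223  0.12568442] [0.01840899 0.52829586 1.49473001]
scene 55.0826132013241 -0.05477789063293684 [ 1.93648945  1.47307586 -0.64054983] [-0.14793918 -0.30757438  1.30205221]
{'t': 0.1, 'q': array([ 1.1172179 ,  0.62921615,  0.03843578,  1.51824583, -0.02701558,
        0.99631843, -0.02000775]), 'joint_velocities': array([-0.00105024, -0.00247276,  0.00025209, -0.00331557, -0.00013216,
       -0.00071697, -0.00153178]), 'joint_efforts': array([ 3.93641283e-03, -5.64536834e+01,  1.23060465e+00, -1.93972635e+01,
        1.12316961e-02,  5.47081101e-03, -3.20655238e-05]), 'eef_pos': array([ 0.24561608, -0.60121299,  0.23051227]), 'tcp_rot': array([-8.19957045e-04,  9.81262770e-01,  1.92672466e-01, -1.59011276e-04]), 'ft_force': array([-0.65496914, -0.58554096, -0.42693964]), 'torque': array([ 0.01699632, -0.00575597, -0.03998297]), 'grasp_force': 0.0, 'gripper_width': 0.08533508969548469}
```

View pics/top0.png

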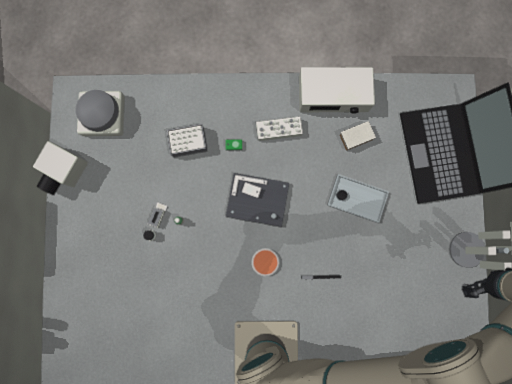

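View pics/scene0.png

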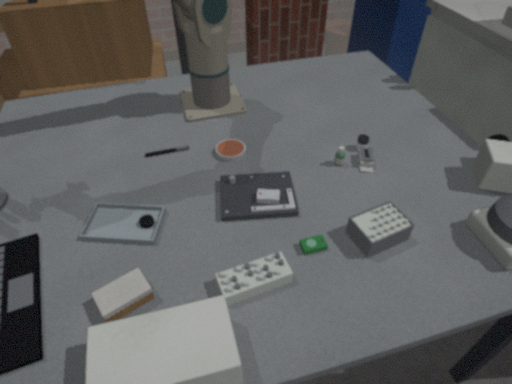

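Top view: the aluminium block with the glass disc is at about (252,189) on the dark stage. The green block at (234,144) is the look-alike. The box at (358,135) and the racks are unrelated. The cassette is at about (156,214), with the jar at (149,235), the dropper at (179,220), the tray at (358,198) and the cap at (342,196). I choose (252,189) and will check it in a close crop.

```bash
python3 - <<'E'
from h import *
import pickle
cs=pickle.load(open("cs0.pkl","rb"))
t=cs["top"]["color"][:,:,::-1];s=cs["scene"]["color"][:,:,::-1]
def cr(im,x,y,w,h,W,H): return cv2.resize(im[y:y+h,x:x+w],(W,H),interpolation=cv2.INTER_CUBIC)
a=np.hstack([cr(t,220,165,80,60,400,300),cr(t,130,190,80,60,400,300)])
b=np.hstack([cr(s,210,160,100,75,400,300),cr(s,320,120,80,60,400,300)])
cv2.imwrite("pics/crop0.png",np.vstack([a,b]))
c=cs["top"]
for n,uv,z in [("block",(252,189),.038),("stage",(258,200),.02),("cass",(156,214),.03),("jar",(149,235),.04),("drop",(179,220),.058),("tray",(358,198),.018),("cap",(342,196),.019)]: print(n,ray(c,uv,z))
E
```

```text
block [[0.53458579 0.04151134 0.038     ]]
stage [[0.49979582 0.02194885 0.02      ]]
cass [[0.45404661 0.35905661 0.03      ]]
jar [[0.38476669 0.37867096 0.04      ]]
drop [[0.43254556 0.2776115  0.058     ]]
tray [[ 0.50485946 -0.31242878  0.018     ]]
cap [[ 0.51177495 -0.25859337  0.019     ]]
```

View pics/crop0.png

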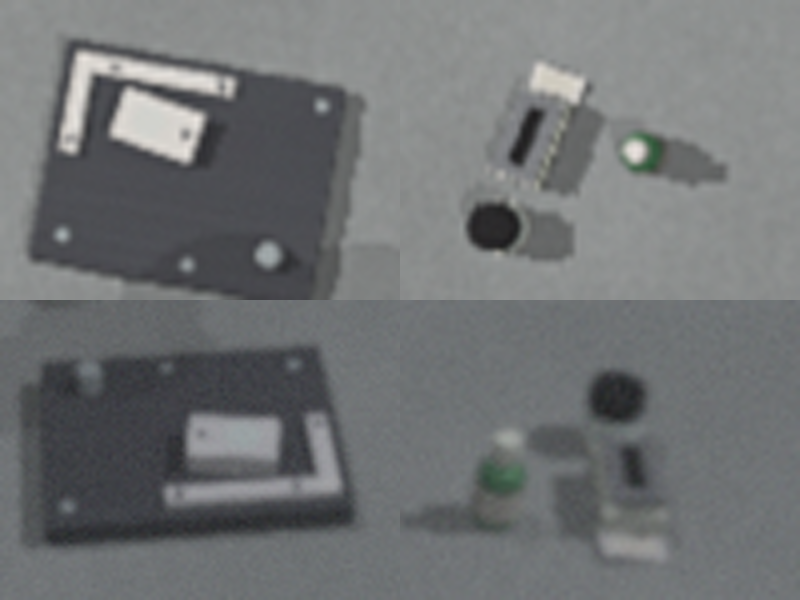

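```bash
cat >> h.py <<'E'
def rect(c,mask,z,roi=None):
    "minAreaRect in world of largest blob in mask"
    m=mask.astype(np.uint8)
    if roi is not None:
        r=np.zeros_like(m);x0,y0,x1,y1=roi;r[y0:y1,x0:x1]=1;m&=r
    cn=max(cv2.findContours(m,cv2.RETR_EXTERNAL,cv2.CHAIN_APPROX_NONE)[0],key=cv2.contourArea)
    P=ray(c,cn.reshape(-1,2),z)[:,:2]
    (x,y),(w,h),a=cv2.minAreaRect((P*1000).astype(np.float32))
    return np.array([x,y])/1000,(round(w,1),round(h,1)),a
def yawnow():
    from scipy.spatial.transform import Rotation as R
    o=bot.get_obs();w,x,y,z=o["tcp_rot"];M=R.from_quat([x,y,z,w]).as_matrix()
    return o,M
def go(xyz,yaw):
    "yaw = wanted world angle (rad) of tool y (closing), mod pi. prints turn units (about tool z) then shift units in the NEW tool axes"
    o,M=yawnow();cur=np.arctan2(M[1,1],M[0,1])
    d=(yaw-cur+np.pi/2)%np.pi-np.pi/2
    from scipy.spatial.transform import Rotation as R
    M2=M@R.from_rotvec([0,0,-d]).as_matrix()
    s=M2.T@(np.array(xyz)-o["eef_pos"])
    print("pos",o["eef_pos"].round(4),"closing yaw",round(np.degrees(cur),1),"q7",o["q"][6].round(2),"t",o["t"],"tilt",M[2].round(3),"F",o["ft_force"].round(1),"w",round(o["gripper_width"],4))
    print("turn units",round(-d/.5,3),"shift units",(s/.04).round(3))
E
python3 - <<'E'
from h import *
import pickle
cs=pickle.load(open("cs0.pkl","rb"));c=cs["top"];im=c["color"].astype(int)
R=cv2.Rodrigues(np.array(c["rvec"],float))[0];print("cam",-R.T@np.array(c["tvec"]))
g=im.mean(2)
# stage: dark or fence; fill hull
roi=(222,168,296,228)
m=(g<85)
print("stage",rect(c,m,.02,roi))
print("block",rect(c,g>170,.038,(240,181,263,199)))
print("fence",rect(c,g>170,.026,(228,170,270,199)))
hs=cv2.cvtColor(c["color"],cv2.COLOR_RGB2HSV)
print(im[196,360],im[220,400],im[180,345])
for u,v in[(333,176),(388,188),(383,221),(328,208)]:print(ray(c,(u,v),.018))
print(hs[196,360],hs[230,360],hs[182,310])
go([.53,.03,.26],np.radians(-12))
E
```

```text
cam [0.35637284 0.02053273 1.5447427 ]
stage (array([0.50106512, 0.02269048]), (190.3, 149.2), 79.51400756835938)
block (array([0.53248352, 0.04499961]), (53.2, 31.4), 71.18710327148438)
fence (array([0.53388611, 0.04519445]), (53.7, 31.7), 71.1871109008789)
[164 172 173] [141 144 143] [163 171 173]
[[ 0.57950983 -0.23016015  0.018     ]]
[[ 0.53803975 -0.41516274  0.018     ]]
[[ 0.42735087 -0.39431981  0.018     ]]
[[ 0.47197799 -0.21093161  0.018     ]]
[ 93  13 173] [ 75   4 124] [ 90   2 143]
pos [ 0.2456 -0.6012  0.2305] closing yaw -67.8 q7 -0.02 t 0.1 tilt [ 0.    -0.002 -1.   ] F [-0.7 -0.6 -0.4] w 0.0853
turn units -1.947 shift units [16.915  3.673 -0.717]
```

>>> apply_moves --pt "0 0 0 0 0 -0.24" --pt "0 0 0 0 0 -0.24" --pt "0 0 0 0 0 -0.24" --pt "0 0 0 0 0 -0.24" --pt "0 0 0 0 0 -0.24" --pt "0 0 0 0 0 -0.24" --pt "0 0 0 0 0 -0.24" --pt "0 0 0 0 0 -0.24" --pt "0.9 0.2 0 0 0 0" --pt "0.9 0.2 0 0 0 0"

```text
t: 0.93
eef_pos: [0.2755, -0.5357, 0.2302]
tcp_rot: [-0.0, 0.783, 0.622, -0.0]
ft_force: [1.4, 1.0, 0.5]
gripper_width: 0.0858
grasp_force: 0.0
```

>>> apply_moves --pt "0.95 0.2 0 0 0 0" --pt "0.95 0.2 0 0 0 0" --pt "0.95 0.2 0 0 0 0" --pt "0.95 0.2 0 0 0 0" --pt "0.95 0.2 0 0 0 0" --pt "0.95 0.2 0 0 0 0" --pt "0.95 0.2 0 0 0 0" --pt "0.95 0.2 0 0 0 0" --pt "0.95 0.2 0 0 0 0" --pt "0.95 0.2 0 0 0 0"

```text
t: 1.77
eef_pos: [0.4396, -0.1804, 0.2312]
tcp_rot: [-0.0, 0.781, 0.624, -0.0]
ft_force: [0.8, 0.3, 0.3]
gripper_width: 0.085
grasp_force: 0.0
```

```bash
python3 - <<'E'
from h import *
go([.5325,.045,.26],np.radians(-18.8))
E
```

```text
pos [ 0.4396 -0.1804  0.2312] closing yaw -12.8 q7 -0.05 t 1.7667 tilt [-0. -0. -1.] F [0.8 0.3 0.3] w 0.085
turn units 0.21 shift units [ 6.082  0.382 -0.72 ]
```

>>> apply_moves --pt "0 0 0 0 0 0.21" --pt "0.87 0.05 -0.1 0 0 0" --pt "0.87 0.05 -0.1 0 0 0" --pt "0.87 0.05 -0.1 0 0 0" --pt "0.87 0.06 -0.1 0 0 0" --pt "0.87 0.06 -0.1 0 0 0" --pt "0.87 0.06 -0.1 0 0 0" --pt "0.86 0.05 -0.1 0 0 0" --pt "0 0 0 0 0 0" --pt "0 0 0 0 0 0"

```text
t: 2.6
eef_pos: [0.5324, 0.0458, 0.2592]
tcp_rot: [-0.0, 0.812, 0.584, 0.0]
ft_force: [0.6, 0.1, -0.7]
gripper_width: 0.0855
grasp_force: 0.0
```

```bash
python3 - <<'E'
from h import *
import pickle
c=cam("wrist");save(c,"w1");pickle.dump(c,open("w1.pkl","wb"))
R=cv2.Rodrigues(np.array(c["rvec"],float))[0];print("cam",-R.T@np.array(c["tvec"]),R[2],c["fovy"])
go([.5325,.045,.26],np.radians(-18.8))
E
```

```text
cam [0.55377743 0.10797722 0.40223164] [-0.08109598 -0.24556969 -0.96598083] 62.09151864189045
pos [0.5318 0.0435 0.2589] closing yaw -18.7 q7 -0.62 t 2.65 tilt [-0.001 -0.001 -1.   ] F [ 0.1 -1.2 -0.1] w 0.0855
turn units 0.004 shift units [ 0.04   0.005 -0.028]
```

View pics/w1.png

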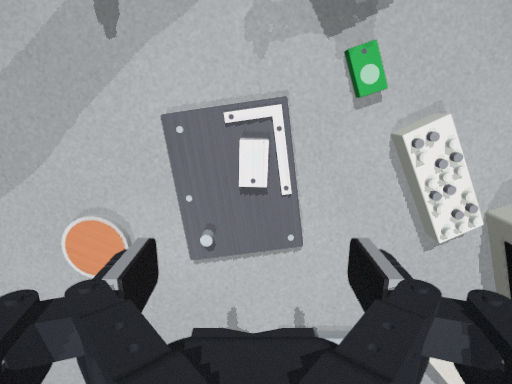

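The wrist view shows the aluminium block at (253,163), with its small disc at (252,181), clear inside the fences. The green look-alike is at (367,70). The choice is confirmed.

```bash
python3 - <<'E'
from h import *
import pickle
c=pickle.load(open("w1.pkl","rb"));g=c["color"].astype(int).mean(2)
print(g[130:196:3,255].astype(int))
for th in(150,200): print(th,"block",rect(c,g>th,.038,(234,134,273,196)))
print("stage",rect(c,g<90,.02,(155,90,310,270)))
E
```

```text
[108  95  94 184 233 233 233 232 232 232 232 232 232 233 233 233 232 186
 232 113  77  77]
150 block (array([0.53447247, 0.04608035]), (57.2, 33.3), 70.84841918945312)
200 block (array([0.53434845, 0.04596327]), (55.0, 33.1), 70.84661865234375)
stage (array([0.52189661, 0.00971245]), (10.3, 34.8), 71.4471206665039)
```

>>> apply_moves --pt "0 0 0.9 0 0 0" --pt "0 0 0.9 0 0 0" --pt "0 0 0.9 0 0 0" --pt "0 0 0.9 0 0 0" --pt "0 0 0.4 0 0 0" --pt "0 0 0 0 0 0" --pt "0 0 0 0 0 0"

```text
t: 3.23
eef_pos: [0.5313, 0.0416, 0.0988]
tcp_rot: [-0.0, 0.814, 0.581, -0.001]
ft_force: [0.2, -1.0, 1.9]
gripper_width: 0.0856
grasp_force: 0.0
```

```bash
python3 - <<'E'
from h import *
go([.5343,.046,.029],np.radians(-19.1))
E
```

```text
pos [0.5313 0.0416 0.0988] closing yaw -18.9 q7 -0.71 t 3.2333 tilt [-0.002 -0.002 -1.   ] F [ 0.2 -1.   1.9] w 0.0856
turn units 0.007 shift units [0.131 0.038 1.744]
```

>>> apply_moves --pt "0.13 0.04 0.5 0 0 0" --pt "0 0 0.5 0 0 0" --pt "0 0 0.5 0 0 0" --pt "0 0 0.22 0 0 0" --pt "0 0 0 0 0 0" --pt "0 0 0 0 0 0"

```text
t: 3.73
eef_pos: [0.5361, 0.0473, 0.0317]
tcp_rot: [0.0, 0.813, 0.582, 0.001]
ft_force: [0.5, -0.2, 0.2]
gripper_width: 0.0854
grasp_force: 0.0
```

```bash
python3 - <<'E'
from h import *
go([.5343,.046,.029],np.radians(-19.1))
E
```

```text
pos [0.5361 0.0473 0.0317] closing yaw -18.8 q7 -0.75 t 3.7333 tilt [ 0.     0.001 -1.   ] F [ 0.5 -0.2  0.2] w 0.0854
turn units 0.01 shift units [-0.045 -0.033  0.066]
```

>>> apply_moves --hand 1 --pt "-0.03 -0.03 0.05 0 0 0" --pt "0 0 0 0 0 0" --pt "0 0 0 0 0 0" --pt "0 0 0 0 0 0" --pt "0 0 0 0 0 0" --pt "0 0 0 0 0 0" --pt "0 0 0 0 0 0" --pt "0 0 0 0 0 0"

```text
t: 4.4
eef_pos: [0.5343, 0.0469, 0.0294]
tcp_rot: [0.0, 0.813, 0.582, 0.0]
ft_force: [0.1, -0.5, 6.2]
gripper_width: 0.0321
grasp_force: 59.5
```

>>> apply_moves --pt "0 0 -0.3 0 0 0" --pt "0 0 -0.6 0 0 0" --pt "0 0 -0.9 0 0 0" --pt "0 0 -0.9 0 0 0" --pt "0 0 -0.3 0 0 0" --pt "0 0 0 0 0 0"

```text
t: 4.9
eef_pos: [0.5362, 0.0472, 0.152]
tcp_rot: [0.002, 0.813, 0.582, 0.003]
ft_force: [0.6, -0.1, -1.8]
gripper_width: 0.0316
grasp_force: 60.3
```

```bash
python3 - <<'E'
from h import *
import pickle
c=cam("top");g=c["color"].astype(int).mean(2)
c0=pickle.load(open("cs0.pkl","rb"))["top"]
# tray: blob brighter & bluish than bench
im=c0["color"].astype(int)
m=((im[:,:,2]-im[:,:,0])>5)&(im.mean(2)>130)
m=cv2.morphologyEx(m.astype(np.uint8),cv2.MORPH_OPEN,np.ones((3,3)))
r=rect(c0,m,.018,(320,165,400,230));print("tray",r)
t=np.array([.5042,-.3126]);ty=np.array([.218,.976])
go(list(t-.033*ty)+[.13],np.radians(-12.6))
E
```

```text
tray (array([ 0.50301718, -0.30756561]), (173.9, 104.2), 70.4265365600586)
pos [0.5347 0.0468 0.1499] closing yaw -18.8 q7 -0.69 t 4.95 tilt [ 0.001  0.003 -1.   ] F [-0.  -1.5 -1.4] w 0.032
turn units -0.217 shift units [-9.762  1.214  0.491]
```

>>> apply_moves --pt "-0.5 0.1 0 0 0 -0.22" --pt "-0.95 0.12 0 0 0 0" --pt "-0.95 0.12 0 0 0 0" --pt "-0.95 0.12 0 0 0 0" --pt "-0.95 0.12 0 0 0 0" --pt "-0.95 0.12 0 0 0 0" --pt "-0.95 0.12 0 0 0 0" --pt "-0.95 0.12 0.1 0 0 0" --pt "-0.95 0.12 0.2 0 0 0" --pt "-0.95 0.12 0.2 0 0 0"

```text
t: 5.78
eef_pos: [0.4977, -0.3179, 0.1262]
tcp_rot: [-0.002, 0.78, 0.626, -0.001]
ft_force: [1.7, -0.1, -1.6]
gripper_width: 0.0319
grasp_force: 60.3
```

>>> apply_moves --pt "-0.6 0.02 0.2 0 0 0" --pt "0 0 0.2 0 0 0" --pt "0 0 0 0 0 0" --pt "0 0 0 0 0 0"

```text
t: 6.12
eef_pos: [0.4939, -0.3384, 0.1104]
tcp_rot: [-0.002, 0.78, 0.626, -0.0]
ft_force: [0.6, -0.0, -1.7]
gripper_width: 0.0321
grasp_force: 60.2
```

```bash
python3 - <<'E'
from h import *
c=cam("wrist");save(c,"w2")
t=np.array([.5042,-.3126]);ty=np.array([.218,.976])
print(t-.033*ty)
go(list(t-.033*ty)+[.014],np.radians(-12.9))
E
```

```text
[ 0.497006 -0.344808]
pos [ 0.4949 -0.338   0.1114] closing yaw -12.4 q7 0.06 t 6.1667 tilt [ 0.002 -0.002 -1.   ] F [ 0.5 -0.3  0. ] w 0.0317
turn units 0.018 shift units [-0.159  0.095  2.434]
```

View pics/w2.png

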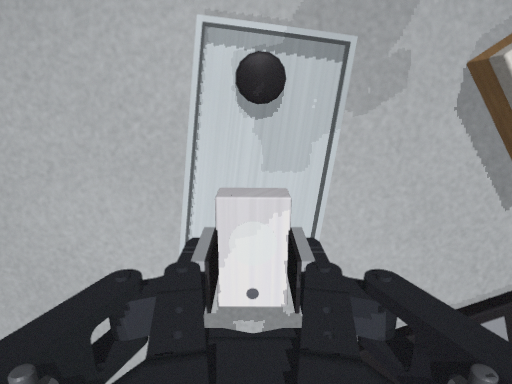

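The wrist view shows the block held level at (253,250) over the tray, with the cap at (261,77) and plenty of room. Lowering now.

>>> apply_moves --pt "-0.15 0.1 0.6 0 0 0" --pt "0 0 0.6 0 0 0" --pt "0 0 0.6 0 0 0" --pt "0 0 0.3 0 0 0" --pt "0 0 0.2 0 0 0" --pt "0 0 0.08 0 0 0" --pt "0 0 0 0 0 0" --pt "0 0 0 0 0 0"

```text
t: 6.83
eef_pos: [0.4985, -0.347, 0.0183]
tcp_rot: [0.001, 0.78, 0.626, 0.0]
ft_force: [0.8, 0.1, -1.0]
gripper_width: 0.032
grasp_force: 60.2
```

```bash
python3 - <<'E'
from h import *
go([.497,-.345,.0138],np.radians(-12.9))
E
```

```text
pos [ 0.4985 -0.347   0.0183] closing yaw -12.5 q7 0.02 t 6.8333 tilt [-0.     0.002 -1.   ] F [ 0.8  0.1 -1. ] w 0.032
turn units 0.015 shift units [ 0.041 -0.048  0.113]
```

>>> apply_moves --pt "0 0 0.04 0 0 0" --pt "0 0 0.03 0 0 0" --pt "0 0 0.02 0 0 0" --pt "0 0 0.02 0 0 0" --pt "0 0 0.0 0 0 0" --pt "0 0 0.0 0 0 0"

```text
t: 7.33
eef_pos: [0.4977, -0.3472, 0.0135]
tcp_rot: [0.0, 0.78, 0.626, 0.0]
ft_force: [-0.8, -0.2, 3.5]
gripper_width: 0.032
grasp_force: 60.8
```

>>> apply_moves --hand -0.35 --pt "0 0 0 0 0 0" --pt "0 0 0 0 0 0" --pt "0 0 0 0 0 0" --pt "0 0 0 0 0 0"

```text
t: 7.67
eef_pos: [0.4976, -0.3469, 0.0128]
tcp_rot: [-0.0, 0.78, 0.626, 0.0]
ft_force: [0.3, 0.3, 0.2]
gripper_width: 0.0577
grasp_force: 0.0
```

>>> apply_moves --pt "0 0 -0.3 0 0 0" --pt "0 0 -0.6 0 0 0" --pt "0 0 -0.95 0 0 0" --pt "0 0 -0.95 0 0 0" --pt "0 0 -0.95 0 0 0" --pt "0 0 -0.95 0 0 0" --pt "0 0 -0.95 0 0 0" --pt "0 0 -0.6 0 0 0"

```text
t: 8.33
eef_pos: [0.4988, -0.3473, 0.2682]
tcp_rot: [0.003, 0.78, 0.626, 0.001]
ft_force: [0.7, -1.0, 0.4]
gripper_width: 0.0576
grasp_force: 0.0
```

```bash
python3 - <<'E'
from h import *
import pickle
cs=pickle.load(open("cs0.pkl","rb"))
c=cam("top");g=c["color"].astype(int).mean(2)
print("block",rect(c,g>200,.022,(325,170,395,225)))
go([.45,.355,.26],np.radians(-12.5))
c0=cs["top"]
# label quad centre and chamber end from crop px
for u,v,z in[(130+(560-400)/5,190+80/5,.006),(130+(528-400)/5,190+135/5,.03)]:print(ray(c0,(u,v),z))
E
```

```text
block (array([ 0.49820834, -0.34887592]), (52.0, 28.5), 77.1199722290039)
pos [ 0.5008 -0.3484  0.2721] closing yaw -12.5 q7 0.14 t 8.3833 tilt [-0.004  0.012 -1.   ] F [ 1.3 -1.2  3.2] w 0.058
turn units 0.0 shift units [16.893 -5.049  0.168]
[[0.48243269 0.34461627 0.006     ]]
[[0.44413711 0.36020642 0.03      ]]
```

>>> apply_moves --hand -1 --pt "0.89 -0.27 0 0 0 0" --pt "0.89 -0.27 0 0 0 0" --pt "0.89 -0.27 0 0 0 0" --pt "0.89 -0.27 0 0 0 0" --pt "0.89 -0.27 0 0 0 0" --pt "0.89 -0.27 0 0 0 0" --pt "0.89 -0.27 0 0 0 0" --pt "0.89 -0.27 0 0 0 0" --pt "0.89 -0.27 0 0 0 0" --pt "0.89 -0.27 0 0 0 0"

```text
t: 9.22
eef_pos: [0.4684, 0.0256, 0.2636]
tcp_rot: [0.0, 0.78, 0.626, 0.0]
ft_force: [0.4, 0.2, -0.6]
gripper_width: 0.0855
grasp_force: 0.0
```

>>> apply_moves --pt "0.89 -0.27 0 0 0 0" --pt "0.89 -0.27 0 0 0 0" --pt "0.89 -0.27 0 0 0 0" --pt "0.89 -0.27 0 0 0 0" --pt "0.89 -0.27 0 0 0 0" --pt "0.89 -0.27 0 0 0 0" --pt "0.89 -0.27 0 0 0 0" --pt "0.89 -0.27 0 0 0 0" --pt "0.85 -0.2 0 0 0 0" --pt "0 0 0 0 0 -0.24"

```text
t: 10.05
eef_pos: [0.4427, 0.3651, 0.264]
tcp_rot: [-0.003, 0.737, 0.675, 0.003]
ft_force: [-0.8, 1.3, 1.0]
gripper_width: 0.0857
grasp_force: 0.0
```

>>> apply_moves --pt "0 0 0 0 0 -0.24" --pt "0 0 0 0 0 -0.24" --pt "0 0 0 0 0 -0.24" --pt "0 0 0 0 0 -0.24" --pt "0 0 0 0 0 -0.24" --pt "0 0 0 0 0 -0.24" --pt "0 0 0 0 0 -0.24" --pt "0 0 0 0 0 -0.24" --pt "0 0 0 0 0 -0.24" --pt "0 0 0 0 0 -0.24"

```text
t: 10.88
eef_pos: [0.4458, 0.3553, 0.2634]
tcp_rot: [0.0, 0.229, 0.973, -0.0]
ft_force: [-0.4, 0.6, -0.5]
gripper_width: 0.0853
grasp_force: 0.0
```

```bash
python3 - <<'E'
from h import *
go([.453,.357,.26],np.radians(68))
E
```

```text
pos [0.4458 0.3553 0.2634] closing yaw 63.5 q7 -0.08 t 10.8833 tilt [-0.001 -0.    -1.   ] F [-0.4  0.6 -0.5] w 0.0853
turn units -0.158 shift units [-0.151  0.106  0.085]
```

>>> apply_moves --pt "-0.1 0 0 0 0 -0.16" --pt "0 0 0 0 0 0" --pt "0 0 0 0 0 0"

```text
t: 11.13
eef_pos: [0.4495, 0.3534, 0.2631]
tcp_rot: [0.0, 0.195, 0.981, -0.0]
ft_force: [0.2, 0.4, 0.4]
gripper_width: 0.0857
grasp_force: 0.0
```

```bash
python3 - <<'E'
from h import *
import pickle
c=cam("wrist");pickle.dump(c,open("w3.pkl","wb"))
im=c["color"][60:300,120:400,::-1];cv2.imwrite("pics/w3.png",cv2.resize(im,(700,600),interpolation=cv2.INTER_CUBIC))
E
```

```text
(no output)
```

View pics/w3.png

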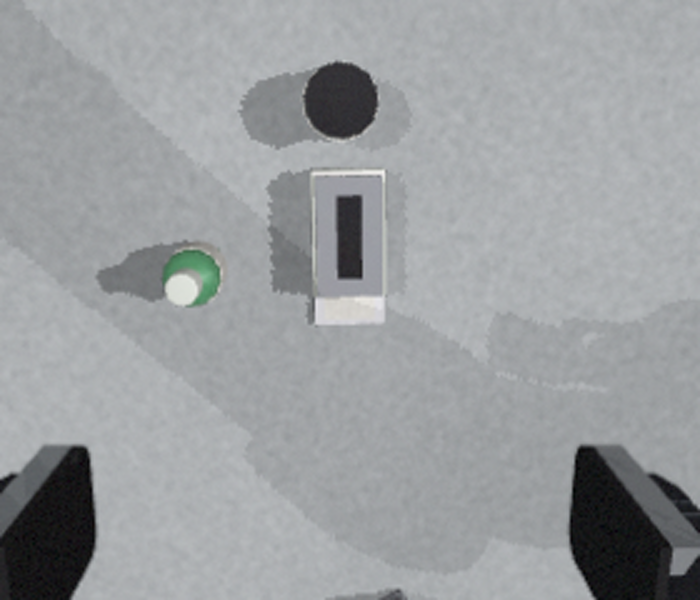

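The crop shows the cassette upright in view. Its lid slit is at crop (350,237) and the white tab label at (350,310). The jar is at (341,100) off the chamber end and the dropper at (190,280) on the -x side. Both leave room for the fingers.

```bash
python3 - <<'E'
from h import *
import pickle
c=pickle.load(open("w3.pkl","rb"));im=c["color"].astype(int);g=im.mean(2)
f=lambda p:ray(c,(120+(p[0]+.5)/2.5-.5,60+(p[1]+.5)/2.5-.5),p[2])[0]
print("slit",rect(c,g<80,.03,(250,134,270,175)))
q=[f((x,y,.03)) for x,y in((316,176),(383,176),(383,297),(316,297))];q=np.array(q)
print("lid c",q.mean(0),np.linalg.norm(q[1]-q[0]),np.linalg.norm(q[2]-q[1]),np.degrees(np.arctan2(*(q[0]-q[3])[1::-1])))
t=np.array([f((316,324,.005)),f((384,322,.005))]);print("tab",t,t.mean(0))
d=f((195,275,.03));print("dropper~",d)
ex=np.array([0.0,0])
for p in [(350,237,.03)]:print(f(p))
go([.453,.357,.26],np.radians(68))
E
```

```text
slit (array([0.44575085, 0.36434067]), (10.8, 38.2), 67.65379333496094)
lid c [0.44633778 0.36403061 0.03      ] 0.031181973148869273 0.05778247513740014 157.2454609130124
tab [[0.48533893 0.3298914  0.005     ]
 [0.4978604  0.36300789 0.005     ]] [0.49159967 0.34644965 0.005     ]
dropper~ [0.43466677 0.28860216 0.03      ]
[0.44613833 0.36436504 0.03      ]
pos [0.4494 0.3536 0.2631] closing yaw 67.6 q7 -0.02 t 11.1833 tilt [-0. -0. -1.] F [-0.1  0.6 -1.1] w 0.0854
turn units -0.015 shift units [-0.051  0.112  0.078]
```

>>> apply_moves --hand -0.35 --pt "0 0.23 0.6 0 0 0" --pt "0 0 0.9 0 0 0" --pt "0 0 0.9 0 0 0" --pt "0 0 0.9 0 0 0" --pt "0 0 0.6 0 0 0" --pt "0 0 0.2 0 0 0" --pt "0 0 0 0 0 0" --pt "0 0 0 0 0 0"

```text
t: 11.85
eef_pos: [0.4532, 0.3632, 0.0999]
tcp_rot: [0.0, 0.193, 0.981, 0.001]
ft_force: [0.7, 0.0, 0.5]
gripper_width: 0.0575
grasp_force: 0.0
```

```bash
python3 - <<'E'
from h import *
go([.4488,.3631,.010],np.radians(67.7))
E
```

```text
pos [0.4532 0.3632 0.0999] closing yaw 67.7 q7 -0.19 t 11.85 tilt [-0.     0.001 -1.   ] F [0.7 0.  0.5] w 0.0575
turn units 0.0 shift units [ 0.101 -0.047  2.248]
```

>>> apply_moves --pt "0.1 -0.04 0.5 0 0 0" --pt "0 0 0.5 0 0 0" --pt "0 0 0.5 0 0 0" --pt "0 0 0.4 0 0 0" --pt "0 0 0.2 0 0 0" --pt "0 0 0.1 0 0 0" --pt "0 0 0 0 0 0" --pt "0 0 0 0 0 0"

```text
t: 12.52
eef_pos: [0.4494, 0.3633, 0.0122]
tcp_rot: [0.001, 0.193, 0.981, 0.001]
ft_force: [-1.2, -0.4, -0.3]
gripper_width: 0.0577
grasp_force: 0.0
```

```bash
python3 - <<'E'
from h import *
go([.4488,.3631,.010],np.radians(67.7))
E
```

```text
pos [0.4494 0.3633 0.0122] closing yaw 67.7 q7 -0.3 t 12.5167 tilt [-0.001  0.002 -1.   ] F [-1.2 -0.4 -0.3] w 0.0577
turn units 0.0 shift units [ 0.012 -0.009  0.056]
```

>>> apply_moves --hand 1 --pt "0 0 0.04 0 0 0" --pt "0 0 0 0 0 0" --pt "0 0 0 0 0 0" --pt "0 0 0 0 0 0" --pt "0 0 0 0 0 0" --pt "0 0 0 0 0 0" --pt "0 0 0 0 0 0"

```text
t: 13.1
eef_pos: [0.4493, 0.363, 0.0105]
tcp_rot: [0.001, 0.193, 0.981, 0.001]
ft_force: [0.1, -0.7, 5.7]
gripper_width: 0.0342
grasp_force: 60.2
```

```bash
python3 - <<'E'
from h import *
go([.4488,.3631,.010],np.radians(67.7))
E
```

```text
pos [0.4493 0.363  0.0105] closing yaw 67.7 q7 -0.3 t 13.1 tilt [-0.001  0.002 -1.   ] F [ 0.1 -0.7  5.7] w 0.0342
turn units 0.001 shift units [ 0.012 -0.002  0.012]
```

>>> apply_moves --pt "0 0 -0.3 0 0 0" --pt "0 0 -0.6 0 0 0" --pt "0 0 -0.8 0 0 0" --pt "0 0 -0.8 0 0 0" --pt "0 0 -0.5 0 0 0" --pt "0 0 0 0 0 0.1" --pt "0 0 0 0 0 0.24" --pt "0 0 0 0 0 0.24" --pt "0 0 0 0 0 0.24" --pt "0 0 0 0 0 0.24"

```text
t: 13.93
eef_pos: [0.4485, 0.3622, 0.1301]
tcp_rot: [-0.0, 0.446, 0.895, 0.0]
ft_force: [0.0, -0.5, -1.8]
gripper_width: 0.034
grasp_force: 60.2
```

>>> apply_moves --pt "0 0 0 0 0 0.24" --pt "0 0 0 0 0 0.24" --pt "0 0 0 0 0 0.24" --pt "0 0 0 0 0 0.24" --pt "0 0 0 0 0 0.24" --pt "0 0 0 0 0 0.24" --pt "0 0 0 0 0 0.2" --pt "0 0 0 0 0 0" --pt "0 0 0 0 0 0"

```text
t: 14.68
eef_pos: [0.4484, 0.3625, 0.1299]
tcp_rot: [-0.0, 0.763, 0.647, 0.0]
ft_force: [-0.3, -0.7, -1.6]
gripper_width: 0.0338
grasp_force: 60.1
```

```bash
cat >> h.py <<'E'
SC=np.array([.5011,.0227]);SY=np.radians(-10.5)
def st(x,y):
    c,s=np.cos(SY),np.sin(SY); return SC+np.array([c*x-s*y,s*x+c*y])
def loc():
    o=bot.get_obs();d=o["eef_pos"][:2]-SC;c,s=np.cos(SY),np.sin(SY)
    print("local",(c*d[0]+s*d[1]).round(4),(-s*d[0]+c*d[1]).round(4))
E
python3 - <<'E'
from h import *
print(st(.055,.075))
go([*st(.029,.0305),.12],SY);loc()
E
```

```text
[0.56884668 0.08642116]
pos [0.4484 0.3625 0.1299] closing yaw -9.4 q7 -1.22 t 14.6833 tilt [ 0.  0. -1.] F [-0.3 -0.7 -1.6] w 0.0338
turn units 0.037 shift units [-7.351  3.569  0.246]
local -0.1138 0.3245
```

>>> apply_moves --pt "-0.5 0.24 0 0 0 0.037" --pt "-0.85 0.41 0 0 0 0" --pt "-0.85 0.41 0 0 0 0" --pt "-0.85 0.41 0 0 0 0" --pt "-0.85 0.41 0 0 0 0" --pt "-0.85 0.41 0 0 0 0" --pt "-0.85 0.41 0 0 0 0" --pt "-0.85 0.41 0 0 0 0" --pt "-0.85 0.42 0 0 0 0" --pt "0 0 0 0 0 0"

```text
t: 15.52
eef_pos: [0.5353, 0.0385, 0.129]
tcp_rot: [0.002, 0.773, 0.634, -0.002]
ft_force: [0.6, -0.7, -0.9]
gripper_width: 0.0339
grasp_force: 60.1
```

>>> apply_moves --pt "0 0 0 0 0 0" --pt "0 0 0 0 0 0"

```text
t: 15.68
eef_pos: [0.5336, 0.0497, 0.1295]
tcp_rot: [-0.0, 0.77, 0.639, 0.0]
ft_force: [-0.1, 0.6, -1.1]
gripper_width: 0.0339
grasp_force: 60.1
```

```bash
python3 - <<'E'
from h import *
c=cam("wrist");im=c["color"][40:340,80:430,::-1];cv2.imwrite("pics/w4.png",cv2.resize(im,(700,600),interpolation=cv2.INTER_CUBIC))
go([*st(.029,.0305),.032],SY);loc()
import pickle;pickle.dump(c,open("w4.pkl","wb"))
E
```

```text
pos [0.5334 0.0507 0.1295] closing yaw -10.5 q7 -0.72 t 15.7333 tilt [ 0.001 -0.    -1.   ] F [-0.3  0.3 -1.5] w 0.0341
turn units -0.001 shift units [-0.076  0.058  2.438]
local 0.0267 0.0334
```

View pics/w4.png

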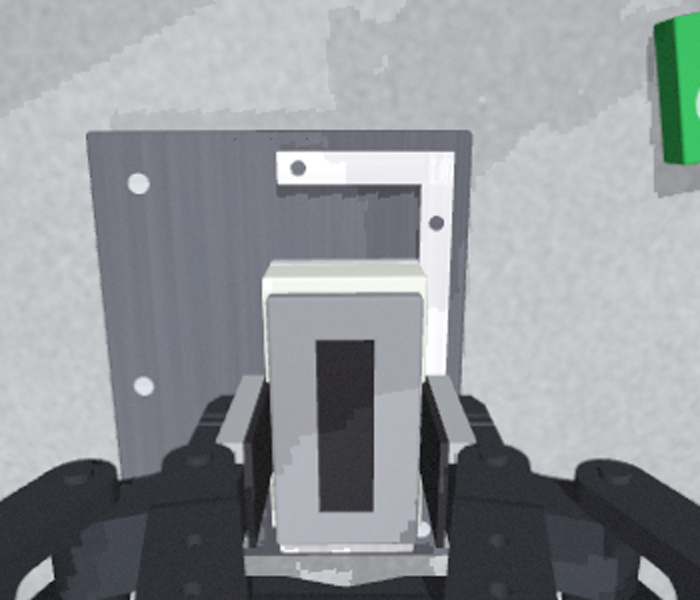

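The wrist crop shows the cassette held square with its lid up. Its chamber end points to the short fence, and the fence's inner corner is at crop (420,185). I'll check the corner position and then lower.

```bash
python3 - <<'E'
from h import *
import pickle
c=pickle.load(open("w4.pkl","rb"))
f=lambda x,y,z:ray(c,(80+x/2-.25,40+y/2-.25),z)[0]
print("corner",f(420,185,.026),"model",st(.055,.075))
a,b=f(277,152,.026),f(455,152,.026);print(np.degrees(np.arctan2(b[1]-a[1],b[0]-a[0])),np.linalg.norm(b-a))
a,b=f(264,278,.03+.1195-.01),f(425,278,.1395);print(np.degrees(np.arctan2(b[1]-a[1],b[0]-a[0])),np.linalg.norm(b-a))
E
```

```text
corner [0.57075522 0.08902645 0.026     ] model [0.56884668 0.08642116]
-10.613143014697075 0.06719437117659142
-10.65402141412508 0.034460214475356035
```

>>> apply_moves --pt "-0.08 0.05 0.5 0 0 0" --pt "0 0 0.6 0 0 0" --pt "0 0 0.6 0 0 0" --pt "0 0 0.4 0 0 0" --pt "0 0 0.2 0 0 0" --pt "0 0 0 0 0 0" --pt "0 0 0 0 0 0" --pt "0 0 0 0 0 0"

```text
t: 16.4
eef_pos: [0.5358, 0.0468, 0.0383]
tcp_rot: [0.0, 0.769, 0.639, 0.001]
ft_force: [0.4, -0.1, -0.8]
gripper_width: 0.0345
grasp_force: 60.1
```

```bash
python3 - <<'E'
from h import *
go([*st(.029,.0305),.031],SY);loc()
E
```

```text
pos [0.5358 0.0468 0.0383] closing yaw -10.6 q7 -0.79 t 16.4 tilt [ 0.001  0.002 -1.   ] F [ 0.4 -0.1 -0.8] w 0.0345
turn units -0.004 shift units [ 0.012 -0.018  0.183]
local 0.0297 0.03
```

>>> apply_moves --pt "0 0 0.09 0 0 0" --pt "0 0 0.05 0 0 0" --pt "0 0 0.04 0 0 0" --pt "0 0 0 0 0 0" --pt "0 0 0 0 0 0" --pt "0 0 0 0 0 0"

```text
t: 16.9
eef_pos: [0.5354, 0.0458, 0.0305]
tcp_rot: [0.0, 0.77, 0.638, 0.0]
ft_force: [-0.3, -0.2, 3.0]
gripper_width: 0.0341
grasp_force: 60.6
```

>>> apply_moves --pt "0 0.05 0 0 0 0" --pt "0 0.05 0 0 0 0" --pt "0 0.05 0 0 0 0" --pt "0 0 0 0 0 0" --pt "0 0 0 0 0 0"

```text
t: 17.32
eef_pos: [0.5397, 0.045, 0.0305]
tcp_rot: [-0.001, 0.77, 0.638, -0.001]
ft_force: [-3.3, 1.1, 7.2]
gripper_width: 0.034
grasp_force: 61.1
```

>>> apply_moves --pt "0 0.03 0 0 0 0" --pt "0 0.03 0 0 0 0" --pt "0 0 0 0 0 0" --pt "0 0 0 0 0 0"

```text
t: 17.65
eef_pos: [0.5418, 0.0446, 0.0305]
tcp_rot: [-0.001, 0.77, 0.638, -0.001]
ft_force: [-3.6, -0.2, 8.1]
gripper_width: 0.0342
grasp_force: 61.1
```

```bash
python3 - <<'E'
from h import *
go([*st(.037,.0405),.030],SY);loc()
E
```

```text
pos [0.5418 0.0446 0.0305] closing yaw -10.7 q7 -0.79 t 17.65 tilt [-0.001 -0.002 -1.   ] F [-3.6 -0.2  8.1] w 0.0342
turn units -0.006 shift units [0.288 0.026 0.012]
local 0.036 0.029
```

>>> apply_moves --pt "0 0.03 -0.01 0 0 0" --pt "0 0.03 0 0 0 0" --pt "0 0.03 0 0 0 0" --pt "0 0 0 0 0 0" --pt "0 0 0 0 0 0"

```text
t: 18.07
eef_pos: [0.5439, 0.0443, 0.0305]
tcp_rot: [-0.002, 0.77, 0.638, -0.002]
ft_force: [-8.1, 2.4, 8.9]
gripper_width: 0.034
grasp_force: 61.3
```

```bash
python3 - <<'E'
from h import *
go([*st(.037,.0405),.030],SY);loc()
E
```

```text
pos [0.5439 0.0443 0.0305] closing yaw -10.7 q7 -0.78 t 18.0667 tilt [-0.001 -0.005 -1.   ] F [-8.1  2.4  8.9] w 0.034
turn units -0.007 shift units [ 0.287 -0.028  0.013]
local 0.0381 0.029
```

>>> apply_moves --pt "0.06 0 0 0 0 0" --pt "0.06 0 0 0 0 0" --pt "0.06 0 0 0 0 0" --pt "0.06 0 0 0 0 0" --pt "0 0 0 0 0 0" --pt "0 0 0 0 0 0"

```text
t: 18.57
eef_pos: [0.5445, 0.0477, 0.0305]
tcp_rot: [0.0, 0.771, 0.637, -0.006]
ft_force: [-8.7, -7.8, 13.6]
gripper_width: 0.034
grasp_force: 61.8
```

>>> apply_moves --pt "0.03 0 0 0 0 0" --pt "0.03 0 0 0 0 0" --pt "0.03 0 0 0 0 0" --pt "0 0 0 0 0 0" --pt "0 0 0 0 0 0"

```text
t: 18.98
eef_pos: [0.5451, 0.0507, 0.0305]
tcp_rot: [0.001, 0.771, 0.637, -0.006]
ft_force: [-9.6, -8.3, 13.7]
gripper_width: 0.0339
grasp_force: 61.8
```

```bash
python3 - <<'E'
from h import *
go([*st(.0384,.0434),.030],SY);loc()
E
```

```text
pos [0.5451 0.0507 0.0305] closing yaw -10.9 q7 -0.8 t 18.9833 tilt [-0.01  -0.007 -1.   ] F [-9.6 -8.3 13.7] w 0.0339
turn units -0.014 shift units [0.196 0.006 0.011]
local 0.0382 0.0356
```

>>> apply_moves --pt "0.04 0 -0.02 0 0 0" --pt "0.04 0 0 0 0 0" --pt "0.04 0 0 0 0 0" --pt "0.04 0 0 0 0 0" --pt "0 0 0 0 0 0" --pt "0 0 0 0 0 0"

```text
t: 19.48
eef_pos: [0.5465, 0.0582, 0.0306]
tcp_rot: [0.0, 0.771, 0.637, -0.006]
ft_force: [-6.6, -7.1, 5.8]
gripper_width: 0.0341
grasp_force: 61.0
```

>>> apply_moves --pt "0.03 0 0 0 0 0" --pt "0.03 0 0 0 0 0" --pt "0 0 0 0 0 0" --pt "0 0 0 0 0 0"

```text
t: 19.82
eef_pos: [0.5465, 0.0583, 0.0306]
tcp_rot: [0.001, 0.771, 0.637, -0.007]
ft_force: [-7.8, -9.6, 8.4]
gripper_width: 0.0342
grasp_force: 61.2
```

```bash
python3 - <<'E'
from h import *
go([*st(.0384,.0434),.030],SY);loc()
E
```

```text
pos [0.5465 0.0583 0.0306] closing yaw -10.9 q7 -0.81 t 19.8167 tilt [-0.012 -0.008 -1.   ] F [-7.8 -9.6  8.4] w 0.0342
turn units -0.015 shift units [0.004 0.007 0.015]
local 0.0381 0.0432
```

>>> apply_moves --hand -0.4 --pt "0 0 0 0 0 0" --pt "0 0 0 0 0 0" --pt "0 0 0 0 0 0" --pt "0 0 0 0 0 0"

```text
t: 20.15
eef_pos: [0.5517, 0.066, 0.0314]
tcp_rot: [0.0, 0.77, 0.638, 0.001]
ft_force: [0.1, 0.4, -0.2]
gripper_width: 0.0598
grasp_force: 0.0
```

>>> apply_moves --pt "0 0 -0.2 0 0 0" --pt "0 0 -0.5 0 0 0" --pt "0 0 -0.9 0 0 0" --pt "0 0 -0.9 0 0 0" --pt "0 0 -0.9 0 0 0" --pt "0 0 -0.3 0 0 0" --pt "0 0 0 0 0 0" --pt "0 0 0 0 0 0" --pt "0 0 0 0 0 0"

```text
t: 20.9
eef_pos: [0.5502, 0.0651, 0.1788]
tcp_rot: [-0.0, 0.77, 0.638, -0.001]
ft_force: [0.1, -0.4, -1.2]
gripper_width: 0.0601
grasp_force: 0.0
```

```bash
python3 - <<'E'
from h import *
import pickle
c=cam("wrist");im=c["color"][100:250,140:340,::-1];cv2.imwrite("pics/w5.png",cv2.resize(im,(800,600),interpolation=cv2.INTER_CUBIC));pickle.dump(c,open("w5.pkl","wb"))
go([*st(.0384,.0434),.030],SY);loc()
E
```

```text
pos [0.55   0.0651 0.1783] closing yaw -10.7 q7 -0.69 t 20.95 tilt [-0.001 -0.002 -1.   ] F [-0.6 -0.2 -0.3] w 0.0598
turn units -0.006 shift units [-0.177 -0.042  3.708]
local 0.0404 0.0506
```

View pics/w5.png

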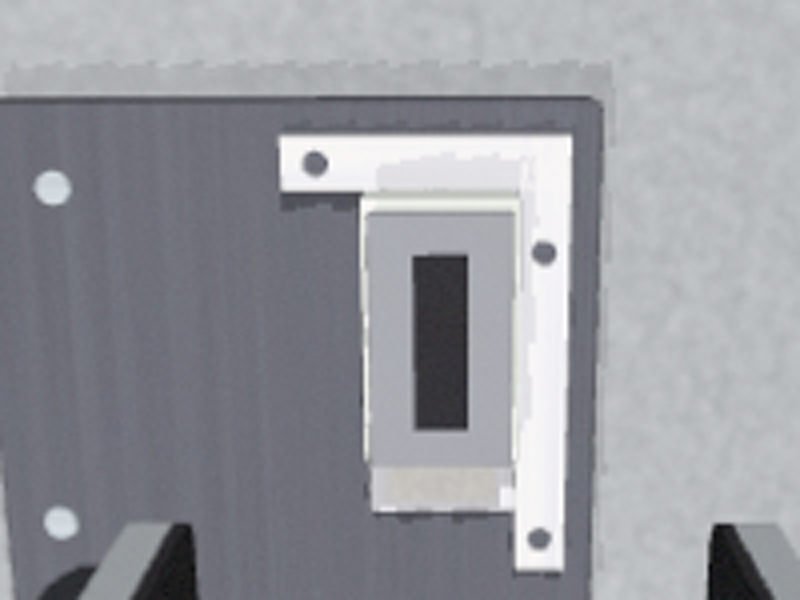

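The crop shows the cassette flush in the corner, with tab edge and fence edge together at about (515,500), the chamber end on the short fence at (440,195), and the lid raised. A quick numeric check follows.

```bash
python3 - <<'E'
from h import *
import pickle
c=pickle.load(open("w5.pkl","rb"));g=c["color"].astype(int).mean(2)
f=lambda x,y,z:ray(c,(140+(x+.5)/4-.5,100+(y+.5)/4-.5),z)[0][:2]
ct,s,a=rect(c,g<70,.05,(235,155,265,215));print("slit",ct,s,a)
p,q=f(572,136,.026),f(565,570,.026);fy=p-q;print("fence angle",np.degrees(np.arctan2(fy[1],fy[0])),np.linalg.norm(fy))
p2=f(280,136,.026);print("short",np.degrees(np.arctan2(*(p-p2)[::-1])))
e=fy/np.linalg.norm(fy);n=np.array([e[1],-e[0]])
corner=p-12*.001*(e+n);print("corner",corner)
d=ct-corner;print("lid rel corner x,y (want -.018,-.031)",d@n,d@e)
for y in(.005,): 
  for u in((374,512),(515,512)): 
    d=f(*u,.025)-corner;print("tab corner rel",d@n,d@e)
go([*ct,.075],SY)
E
```

```text
slit [0.54821674 0.06249162] (38.1, 10.7) 79.30596923828125
fence angle 79.7798169704501 0.10784373734929575
short -10.703048540130949
corner [0.57160154 0.08942487]
lid rel corner x,y (want -.018,-.031) -0.01823496055257188 -0.030655105492673865
tab corner rel -0.0356946988460988 -0.08023113729794072
tab corner rel -0.000601622415729107 -0.08052173869035902
pos [0.55   0.0651 0.1783] closing yaw -10.7 q7 -0.69 t 20.95 tilt [-0.001 -0.002 -1.   ] F [-0.6 -0.2 -0.3] w 0.0598
turn units -0.006 shift units [-0.07  -0.028  2.583]
```

>>> apply_moves --hand 1 --pt "-0.07 -0.03 0.5 0 0 0" --pt "0 0 0.8 0 0 0" --pt "0 0 0.8 0 0 0" --pt "0 0 0.3 0 0 0" --pt "0 0 0.1 0 0 0" --pt "0 0 0 0 0 0" --pt "0 0 0 0 0 0" --pt "0 0 0 0 0 0"

```text
t: 21.62
eef_pos: [0.55, 0.063, 0.0802]
tcp_rot: [0.0, 0.77, 0.638, 0.001]
ft_force: [0.3, 0.1, -0.4]
gripper_width: 0.0001
grasp_force: 0.0
```

```bash
python3 - <<'E'
from h import *
go([.5482,.0625,.045],SY)
E
```

```text
pos [0.55   0.063  0.0802] closing yaw -10.7 q7 -0.77 t 21.6167 tilt [ 0.001  0.002 -1.   ] F [ 0.3  0.1 -0.4] w 0.0001
turn units -0.006 shift units [-0.022 -0.043  0.879]
```

>>> apply_moves --pt "-0.02 -0.04 0.3 0 0 0" --pt "0 0 0.25 0 0 0" --pt "0 0 0.1 0 0 0" --pt "0 0 0.05 0 0 0" --pt "0 0 0.05 0 0 0" --pt "0 0 0.05 0 0 0" --pt "0 0 0.05 0 0 0" --pt "0 0 0 0 0 0" --pt "0 0 0 0 0 0"

```text
t: 22.37
eef_pos: [0.5477, 0.0623, 0.0454]
tcp_rot: [0.0, 0.77, 0.638, 0.0]
ft_force: [-0.3, -0.2, 0.2]
gripper_width: 0.0001
grasp_force: 0.5
```

>>> apply_moves --pt "0 0 0.03 0 0 0" --pt "0 0 0.03 0 0 0" --pt "0 0 0 0 0 0" --pt "0 0 0 0 0 0"

```text
t: 22.7
eef_pos: [0.5478, 0.0623, 0.0449]
tcp_rot: [0.001, 0.77, 0.638, 0.0]
ft_force: [-3.8, -1.2, 18.9]
gripper_width: 0.0001
grasp_force: 9.6
```

>>> apply_moves --pt "0 0 0 0 0 0" --pt "0 0 -0.1 0 0 0" --pt "0 0 -0.5 0 0 0" --pt "0 0 -0.9 0 0 0" --pt "0 0 -0.9 0 0 0" --pt "0 0 -0.9 0 0 0" --pt "0 0 -0.2 0 0 0" --pt "0 0 0 0 0 0" --pt "0 0 0 0 0 0"

```text
t: 23.45
eef_pos: [0.5474, 0.0618, 0.1827]
tcp_rot: [0.0, 0.77, 0.638, 0.0]
ft_force: [-1.2, -0.4, -0.1]
gripper_width: -0.0003
grasp_force: 0.0
```

```bash
python3 - <<'E'
from h import *
c=cam("wrist");g=c["color"].astype(int).mean(2)
im=c["color"][100:250,140:340,::-1];cv2.imwrite("pics/w6.png",cv2.resize(im,(800,600),interpolation=cv2.INTER_CUBIC))
ct,s,a=rect(c,g<70,.045,(235,145,265,230));print(ct,s,a)
go([.55,.06,.2],SY)
E
```

```text
[0.54800397 0.06268312] (38.0, 10.9) 79.53005981445312
pos [0.5467 0.0617 0.1817] closing yaw -10.7 q7 -0.69 t 23.5 tilt [-0.001 -0.002 -1.   ] F [-0.1  0.2 -0.8] w -0.0006
turn units -0.007 shift units [-0.027  0.089 -0.456]
```

View pics/w6.png

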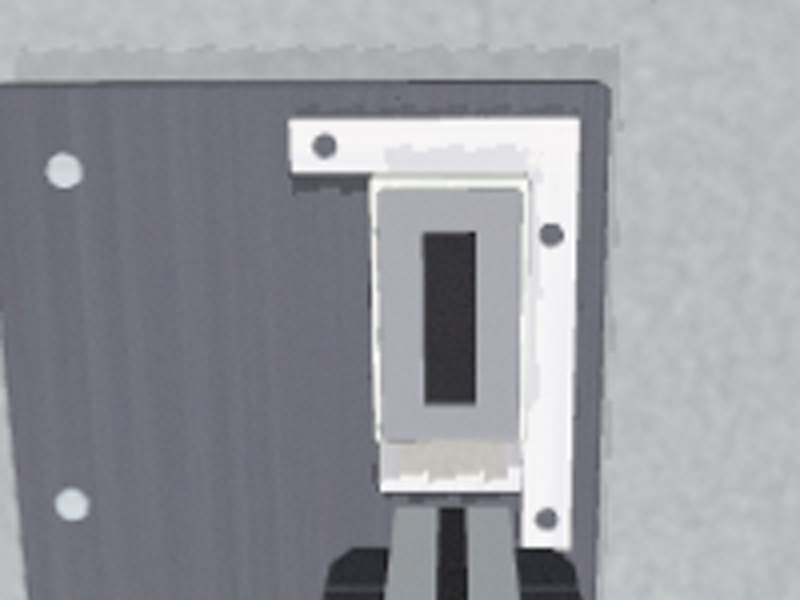

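The crop shows the cassette still flush at (450,180) and (525,480), with its lid down on the chambers. The slit centre has not moved, so I am handing in.

```bash
python3 -c "
from bench import bot
print(bot.finish_job())"
```

```text
the job is handed in; nothing more can be done
None
```

The job is handed in (no verdict came back): the calibration block is flat in the tray beside the lens cap, and the cassette is flush in the fence corner with its lid pressed to its stop at about 19 N.

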